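Take the long battery pack off charge and lay it in the tray

ROBOT

A 7-joint arm with a two-finger parallel gripper is mounted at the origin on the work surface. World frame = base frame: x ahead of the robot, y to its left, z up, the work surface at z = 0. Lengths are in m, angles in rad, forces in N, time in s.
With the tool pointing down it reaches from about 0.4 to 0.85 m from the base axis. Payload 10.4 kg.
Tool frame: the origin (TCP) lies midway between the tips of the shut fingers; the grasp point (between the pads) lies r.grip_point_offset behind it (r.grip_point_offset is the distance from the TCP to the grasp point, in m); z points along the fingers, y is the line along which they close (so a half turn about z gives the same grasp; the last joint's range is limited). The gripper opens to 87 mm and grips with 3 to 60 N. Pads are 19 mm wide; open, the fingers measure 117 mm over their backs; the gripper's body (75 mm by 190 mm) begins 51 mm behind the grasp point.
Start: joints at [-1.344, 0.332, -0.065, 1.46, 0.022, 1.35, -0.088], TCP at [0.154, 0.606, 0.223] pointing down, gripper open.
Joint ranges: [-2.6, 2.6], [-0.5, 2.12], [-1.47, 1.34], [0.16, 2.42], [-1.27, 4.41], [0.06, 2.06], [-2.6, 2.6]. Speed limits (rad/s): [2.22, 2.22, 2.79, 2.79, 3.14, 3.14, 3.14].

INTERFACE

Orientations are given as a unit quaternion [x, y, z, w].
In Python, from bench import r gives the robot as it stands.
- The arm moves only by the tool play_rows, never from a script. Its arguments are lists of equal length, an entry for each row: "claw": the closure, from 0 (fully open) to 1 (shut); "delta_pos": the shift along the tool's x, y, z scaled (see below), a list of three; "delta_rot": the turn, a rotation vector about the tool's x, y, z scaled (see below), a list of three. A call has 1 to 8 rows; each row shifts and turns the commanded pose from where the row before left it, along the tool's axes as they then stand; what a row does not reach is not made up. The controller multiplies each number of a shift by 200 mm and each number of a turn by pi rad. A row lasts 1/10 s, in which the tool goes at most 50 mm and 8.59 degrees, less where a joint would pass 70% of its speed; a pose out of reach is approached as far as the arm can. A call with a number of a shift or a turn outside -1 to 1 is refused whole. A call with a gripper value outside its range is refused whole. The fingers move at their own pace and stop on an object; "squeeze" is the grip in N (left out, the last holds). Time passes only in rows, so rows that do not move let the fingers close. It gives the time, the measured TCP pose, the force, the opening and the grip force at its end, in the units of the state.
- r.read_state(): the state, without advancing time (a new reading comes with each control period).
- r.camera(name): name is "side" or "top"; returns a dict with "pixels" (480x640x3 uint8, red, green, blue), "camera_matrix" (3x3 intrinsics, pixels), "cam_to_world" (4x4, takes a point from camera to world coordinates). Camera axes: x right, y up, looking along -z (the intrinsics and any distortion apply to the point x, -y, -z); pixel columns grow to the right and rows downward; lengths in m; the calibration is good to about 2 mm. A picture is of the moment at which its call begins. There is no depth.
- r.close_job(): hands the job in; it is judged then, once.
The state is a dict: "time": time; "joint_positions": joint angles; "joint_vel": joint speeds; "joint_torque": joint torques, N m; "ee_pos": TCP position; "eef_rot": TCP orientation; "ft_force": force on the tool from outside, world axes, zero at the start; "torque": the same for the moment, N m; "width": finger opening in m; "grip_force": force on a finger pad.
Only numpy, scipy, OpenCV 4.12 (cv2) and the standard library are available. Lean on these libraries where they do the work, as an engineer would, in place of code of your own. Each camera call takes 0.05 s, during which the arm holds its last target. There are 200 camera calls.

TASK

Take the longer of the two battery packs off the charger: first press the round key behind its own bay all the way down and let it up, then press the wide middle key the same way, one key at a time and never the other bay's key. Then pull the long pack out of its socket against the spring catch and lay it gently down flat inside the metal tray, let go and move clear. Leave the short pack plugged in and everything else where it is.

Things in the scene. Friction and masses are not known exactly. Their poses are not given: they have to be found in the camera images.
- dock: Charging station, fixed, 180 x 286 mm. Origin on the table under the middle between the two socket mouths; x to its back, y to its left (bay_left), z up. The sloping front face (140 x 280 mm) looks up and towards the robot; its outward normal, the pull direction, is (-0.766, 0, 0.643) in the dock frame, 50 degrees from vertical. Behind it a flat ledge 135 mm high bears three keys in a row.
- bay_left (a point): Mouth of the left socket, a 27 x 33 mm hole in the face at dock y = +65 mm, 92 mm above the table, going in at right angles to the face. Two sprung rollers inside snap into grooves in the pack's foot. They let go at about 19 N of pull, so grip firmly; from about 26 mm on it is free. The foot is out after 44 mm. Pulling askew jams it.
- bay_right (a point): Mouth of the right socket (dock y = -65 mm), the same in every way as the left.
- long_pack: The longer battery pack, in either bay: grey block 110 mm long, 44 x 50 mm in section, black rim at its grip end; black foot 24 x 30 x 44 mm in the socket. 0.2 to 0.45 kg. Origin at the middle of the shoulder where block meets foot (at the socket mouth when plugged in); z along the pack to the grip end, x across its 44 mm side (plugged in: up the face), y across its 50 mm side (along dock y).
- long_pack_head (a point): Centre of the grip end of the long pack, 110 mm from the shoulder.
- long_pack_tip (a point): Centre of the end of the long pack's foot, 44 mm below the shoulder.
- short_pack: The shorter battery pack: the same section, foot and frame, but its block is only 70 mm long. In the other bay, 80 mm of free space from the long one; stays plugged in.
- key_left (a joint): Travel of the left round key, 0 up to 0.006 m fully down; springs back; fully down takes 5 N. Counts as pressed above 0.004.
- key_left_top (a point): Middle of the top of the left round key (32 mm across), behind bay_left; it is pressed straight down.
- key_right (a joint): Travel of the right round key, as for the left.
- key_right_top (a point): Middle of the top of the right round key, behind bay_right.
- key_wide (a joint): Travel of the wide key, as for the round keys (6 mm, 5 N).
- key_wide_top (a point): Middle of the top of the wide key (26 x 58 mm, long side along dock y), in the middle of the row between the round keys.
- tray: Open metal tray, fixed, 270 mm (its x) by 210 mm (its y) outside, rim 28 mm high, walls and floor 5 mm thick. Origin under the middle of its floor, on the table; z up.
- carton: Small white carton 90 x 36 x 30 mm, loose, standing in the tray along its -y wall (centre about 75 mm from the tray's middle line). Origin at the middle of its underside.
- tape_roll: Roll of tape lying flat on the table near the robot, 64 mm across, 24 mm high. Origin in the middle of its underside.
- jar: Glass jar with steel lid, 76 mm across, 100 mm high. Origin in the middle of its underside.
- bowl: Steel bowl, 150 mm across, 45 mm high. Origin in the middle of its underside.
Mind the look-alikes: they are no part of the job. What is shaped like the long_pack but pink or yellow is not meant.

How it is judged:
On the way, in this order (a step that is already met when the one before it is completed fails the run):
1. the round key behind the long pack's bay is pressed, the pack still plugged in (((distance between long_pack and bay_left below 0.01 m and value of joint key_left above 0.004 m) or (distance between long_pack and bay_right below 0.01 m and value of joint key_right above 0.004 m)) and value of joint key_wide below 0.002 m), for 0.05 s.
2. then the wide key is pressed, the round keys up and the pack still plugged in (value of joint key_wide above 0.004 m and value of joint each of key_left, key_right below 0.002 m and (distance between long_pack and bay_left below 0.01 m or distance between long_pack and bay_right below 0.01 m)), for 0.05 s.
3. then the long pack is pulled out of its socket, with the keys up (distance between long_pack and bay_left above 0.05 m and distance between long_pack and bay_right above 0.05 m and value of joint each of key_left, key_right, key_wide below 0.002 m), for 0.05 s.
At the end, for the whole second after the job is handed in: the long pack lies flat and at rest inside the tray (both ends within its walls and their centres less than 45 mm above the tray's underside), and the short pack is still plugged in (within 8 mm of fully home) (x of long_pack_head in the frame of tray between -0.13 and 0.13 m and y of long_pack_head in the frame of tray between -0.1 and 0.1 m and z of each of long_pack_head, long_pack_tip in the frame of tray below 0.045 m and x of long_pack_tip in the frame of tray between -0.13 and 0.13 m and y of long_pack_tip in the frame of tray between -0.1 and 0.1 m and linear speed of long_pack below 0.02 m/s and angular speed of long_pack below 0.2 rad/s and (distance between short_pack and bay_left below 0.008 m or distance between short_pack and bay_right below 0.008 m)); the robot touches nothing.
It fails at once if the other bay's key is pressed while the long pack is plugged in ((distance between long_pack and bay_left below 0.01 m and value of joint key_right above 0.004 m) or (distance between long_pack and bay_right below 0.01 m and value of joint key_left above 0.004 m)).
It fails at once if two keys are down at once (value of joint each of key_left, key_wide above 0.004 m or value of joint each of key_right, key_wide above 0.004 m or value of joint each of key_left, key_right above 0.004 m).
It fails at once if the long pack is banged into the tray (over 100 N) or dropped (over 0.5 m/s while the fingers do not hold it) (contact force between long_pack and tray above 100 N or (linear speed of long_pack above 0.5 m/s and contact force between the fingers and long_pack below 0.1 N)).
It fails at once if the short pack is pulled more than 8 mm out of place (distance of short_pack from where it was at the start of the episode above 0.008 m).
It fails at once if the carton, tape roll, jar or bowl is moved more than 20 mm (distance of any of carton, tape_roll, jar, bowl from where it was at the start of the episode above 0.02 m).
It also fails if it takes over 72 s, if anything falls off the work surface, if the arm or the gripper's body presses on something with over 40 N, if the wrist force passes 120 N, or if a joint passes its speed limit or range.

## Working session

There is one attempt and no reset: what is moved stays moved. The work goes in short steps, Python scripts to look and compute and a tool call to move; the robot and the scene stay as the last step left them, time stands still between calls to the robot, and variables do not carry over. Pictures are saved under pics/ and viewed, at most 10 in all, crops included, and the job is handed in when it is done.

Besides the shell and the picture viewer there is one more tool, called as name(argument=value, ...) on one line, values as JSON. play_rows: Moves the arm, as the interface text tells. Shifts and turns lie within -1 to 1; 1 stands for 200 mm of shift or pi rad of turn. Its arguments: {"type":"object","properties":{"claw":{"type":"array"},"delta_pos":{"type":"array"},"delta_rot":{"type":"array"},"squeeze":{"type":"number"}},"required":["claw","delta_pos","delta_rot"]}

```bash
mkdir -p pics; ls; python3 - <<'E'
from bench import r
import cv2
for n in ("side","top"):
    c=r.camera(n); cv2.imwrite(f"pics/{n}0.png",c["pixels"][:,:,::-1]); print(n,c["camera_matrix"].round(1).tolist(),c["cam_to_world"].round(4).tolist(),c.keys())
print(r.read_state(), r.grip_point_offset)
E
```

```text
pics
side [[575.1, 0.0, 321.3], [0.0, 575.1, 243.1], [0.0, 0.0, 1.0]] [[0.7158, 0.5109, -0.476, -0.2374], [-0.6982, 0.5153, -0.497, -0.7927], [-0.0086, 0.6881, 0.7256, 1.2299], [0.0, 0.0, 0.0, 1.0]] dict_keys(['pixels', 'camera_matrix', 'cam_to_world'])
top [[466.5, 0.0, 313.9], [0.0, 466.5, 233.2], [0.0, 0.0, 1.0]] [[-0.0279, 0.9858, -0.1653, 0.2154], [-0.9996, -0.0273, 0.0061, 0.0096], [0.0015, 0.1654, 0.9862, 1.5955], [0.0, 0.0, 0.0, 1.0]] dict_keys(['pixels', 'camera_matrix', 'cam_to_world'])
{'time': 0.1, 'joint_positions': array([-1.34361669,  0.33282422, -0.06471259,  1.46086163,  0.02160077,
        1.34990202, -0.08851009]), 'joint_vel': array([ 0.00101005, -0.00061829,  0.00262734, -0.00046583, -0.00140511,
        0.00078744, -0.0003894 ]), 'joint_torque': array([ 2.00364244e-03, -6.24546647e+01,  2.48219131e-02, -3.90720785e+01,
       -6.14226772e-02,  3.65976384e-02,  5.32749993e-05]), 'ee_pos': array([0.15440387, 0.60526499, 0.22182177]), 'eef_rot': array([ 1.24554824e-01,  9.92212514e-01, -6.47641775e-04, -5.34013217e-05]), 'ft_force': array([0.57056544, 0.0305452 , 0.64154023]), 'torque': array([-0.04930834,  0.01524718, -0.00421153]), 'grip_force': 0.0, 'width': 0.08708884303651758} 0.0187
```

View pics/side0.png

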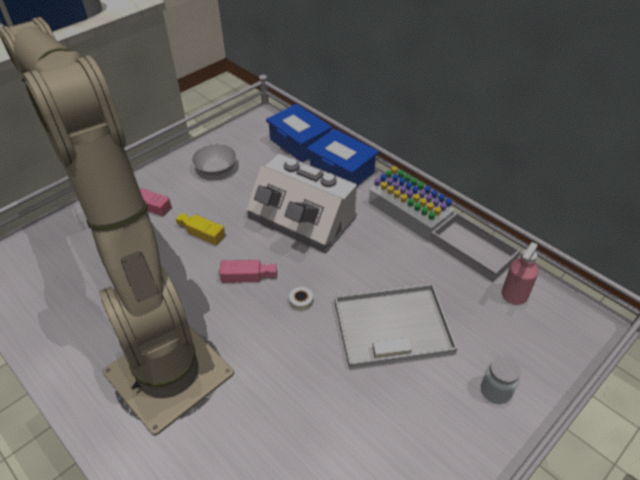

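View pics/top0.png

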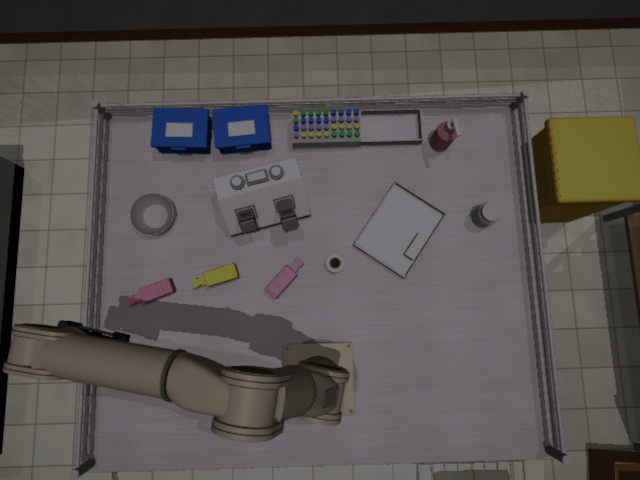

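The dock is at about (262,195) in top and (303,200) in side, and the tray at about (399,230) in top. Next I'll enlarge the dock to tell which pack is longer.

```bash
python3 - <<'E'
import cv2,numpy as np
s=cv2.imread("pics/side0.png");t=cv2.imread("pics/top0.png")
a=cv2.resize(s[145:255,235:370],None,fx=2.96,fy=2.96*1,interpolation=cv2.INTER_CUBIC)[:,:400]
a=cv2.resize(s[145:255,235:368],(798,600) ,interpolation=cv2.INTER_CUBIC) if 0 else cv2.resize(s[145:255,235:368],(532,440),interpolation=cv2.INTER_CUBIC)
cv2.imwrite("pics/sc.png",cv2.resize(s[148:248,240:365],(750,600),interpolation=cv2.INTER_CUBIC))
cv2.imwrite("pics/tc.png",cv2.resize(t[150:245,205:320],(726,600),interpolation=cv2.INTER_CUBIC))
E
```

```text
(no output)
```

View pics/sc.png

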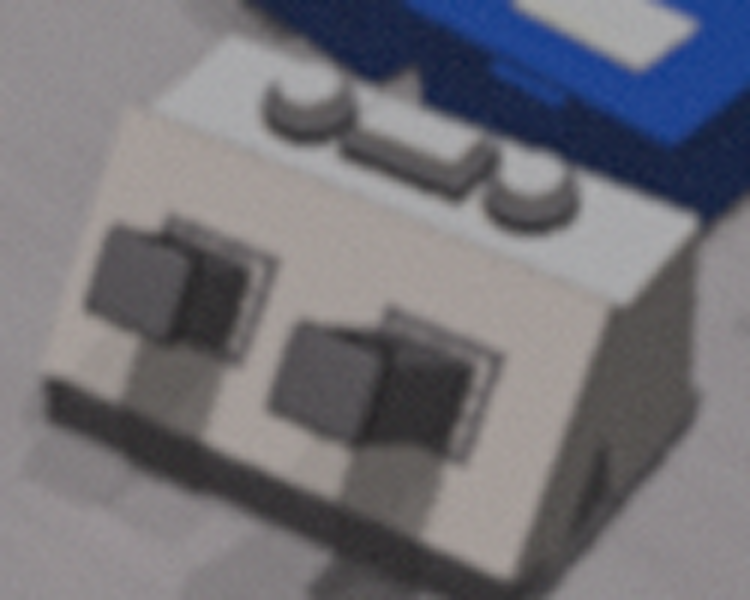

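View pics/tc.png

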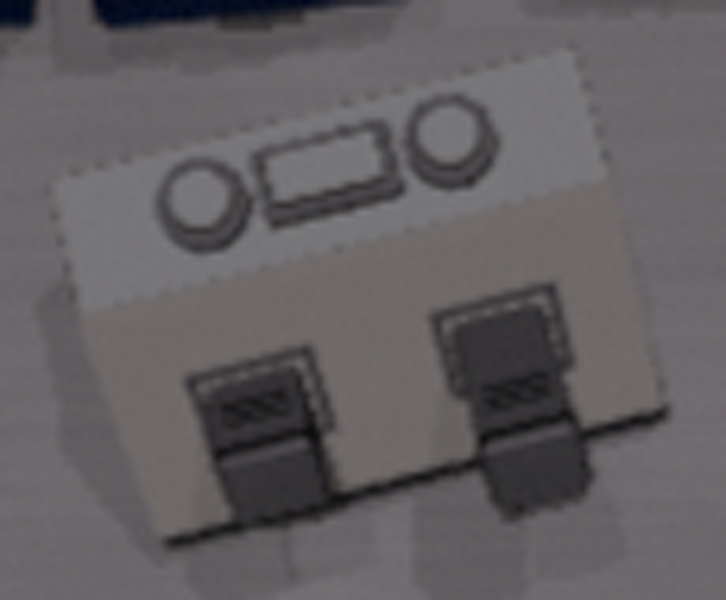

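The side view shows a short left pack and a longer right one (grip end at about (295,211) in the full frame), so the long pack is in bay_right. The key tops are at crop (203,196), (325,167) and (449,133) in top, and (310,90), (415,133) and (538,176) in side. I'll triangulate these.

```bash
cat > h.py <<'E'
from bench import r
import numpy as np
CAM={}
def cam(n):
    if n not in CAM: CAM[n]=r.camera(n)
    return CAM[n]
def ray(n,p):
    c=cam(n);K=c["camera_matrix"];T=c["cam_to_world"]
    d=np.linalg.inv(K)@np.array([p[0],p[1],1.]);d=T[:3,:3]@(d*[1,-1,-1])
    return T[:3,3],d/np.linalg.norm(d)
def plane(n,p,z):
    o,d=ray(n,p);return o+d*(z-o[2])/d[2]
def tri(ps,pt):
    A=np.zeros((3,3));b=np.zeros(3);R=[ray("side",ps),ray("top",pt)]
    for o,d in R:
        P=np.eye(3)-np.outer(d,d);A+=P;b+=P@o
    X=np.linalg.solve(A,b)
    return X,max(np.linalg.norm(np.cross(X-o,d)) for o,d in R)
sc=lambda u,v:((u+.5)/6-.5+240,(v+.5)/6-.5+148)
tc=lambda u,v:((u+.5)/6.313-.5+205,(v+.5)/6.316-.5+150)
E
python3 - <<'E'
from h import *
np.set_printoptions(precision=4,suppress=True)
P=dict(keyL=((310,90),(203,196)),wide=((415,133),(325,167)),keyR=((538,176),(449,133)),
 LB=((228,38),(57,185)),LF=((150,108),(80,312)),RF=((628,303),(612,183)),RB=((697,213),(572,50)),
 BL=((45,383),(167,543)),BR=((515,583),(667,410)),)
for k,(s,t) in P.items():
    X,e=tri(sc(*s),tc(*t));print(k,X,round(e,4),"top@.135",plane("top",tc(*t),.135),"side@.135",plane("side",sc(*s),.135))
for s,t in zip([(336,295),(433,287),(455,350),(349,365)],[(353,244),(397,183),(444,214),(405,277)]):
    print("tray",plane("side",s,.028),plane("top",t,.028))
print("carton",plane("side",(392,349),.035),"jar",plane("side",(504,370),.1),plane("top",(486,214),.1))
# rough: tape
print("tape",plane("side",(301,297),.024),plane("top",(335,262),.024),"bowl",plane("top",(153,215),.045))
E
```

```text
keyL [0.6336 0.2418 0.156 ] 0.0002 top@.135 [0.6396 0.2453 0.135 ] side@.135 [0.6508 0.262  0.135 ]
wide [0.6468 0.18   0.1569] 0.0001 top@.135 [0.6532 0.1827 0.135 ] side@.135 [0.665  0.1999 0.135 ]
keyR [0.6649 0.116  0.1563] 0.0022 top@.135 [0.6696 0.1188 0.135 ] side@.135 [0.685  0.1332 0.135 ]
LB [0.6463 0.3192 0.1389] 0.0 top@.135 [0.6475 0.3201 0.135 ] side@.135 [0.6495 0.3232 0.135 ]
LF [0.5811 0.3066 0.1372] 0.0016 top@.135 [0.5803 0.3079 0.135 ] side@.135 [0.5842 0.3081 0.135 ]
RF [0.6415 0.0338 0.1414] 0.0031 top@.135 [0.6407 0.0356 0.135 ] side@.135 [0.6497 0.0374 0.135 ]
RB [0.7111 0.0534 0.1432] 0.0018 top@.135 [0.7123 0.0546 0.135 ] side@.135 [0.7201 0.0591 0.135 ]
BL [0.4783 0.2802 0.0342] 0.0016 top@.135 [0.46   0.2634 0.135 ] side@.135 [0.4192 0.189  0.135 ]
BR [0.5429 0.0092 0.0423] 0.0027 top@.135 [0.5212 0.0106 0.135 ] side@.135 [ 0.4843 -0.0545  0.135 ]
tray [ 0.4462 -0.1326  0.028 ] [ 0.4374 -0.1317  0.028 ]
tray [ 0.6504 -0.2962  0.028 ] [ 0.6468 -0.2933  0.028 ]
tray [ 0.5317 -0.457   0.028 ] [ 0.5327 -0.4483  0.028 ]
tray [ 0.317  -0.3044  0.028 ] [ 0.3208 -0.3015  0.028 ]
carton [ 0.4205 -0.3498  0.035 ] jar [ 0.5208 -0.5854  0.1   ] [ 0.5143 -0.5648  0.1   ]
tape [ 0.3776 -0.0698  0.024 ] [ 0.3782 -0.0687  0.024 ] bowl [0.553  0.5436 0.045 ]
```

```bash
python3 - <<'E'
from h import *
np.set_printoptions(precision=4,suppress=True)
def show(n,S,T):
    X=[]
    for s,t in zip(S,T):
        x,e=tri(sc(*s),tc(*t));X.append(x);print(n,x,round(e,4))
    X=np.array(X);print(" centre",X.mean(0));return X
H=show("longhead",[(302,322),(385,345),(352,445),(268,412)],[(478,445),(577,418),(592,482),(500,518)])
x=H[0]+H[1]-H[2]-H[3];y=H[0]+H[3]-H[1]-H[2];print("sizes",np.linalg.norm(x)/2,np.linalg.norm(y)/2,"yaw",np.degrees(np.arctan2(-y[0],y[1])),"n",np.cross(x,y)/np.linalg.norm(np.cross(x,y)))
G=show("shorthead",[(115,225),(195,250),(165,345),(85,310)],[(218,455),(315,430),(332,500),(235,520)])
F=show("frameR",[(387,307),(503,353)],[(432,315),(555,285)])
F=show("frameL",[(165,213),(275,258)],[(187,380),(310,347)])
for psi in (12.8,13.4,14):
  c,s=np.cos(np.radians(psi)),np.sin(np.radians(psi));R=np.array([[c,-s,0],[s,c,0],[0,0,1]])
  n=np.array([-.766,0,.643])
  oh=H.mean(0)-R@(np.array([0,-.065,.092])+.110*n)
  og=G.mean(0)-R@(np.array([0,.065,.092])+.070*n)
  print(psi,oh,og)
E
```

```text
longhead [0.5    0.1023 0.1763] 0.0028
longhead [0.5083 0.0537 0.189 ] 0.0014
longhead [0.4831 0.0488 0.1481] 0.0004
longhead [0.4688 0.0936 0.1468] 0.0033
 centre [0.49   0.0746 0.1651]
sizes 0.045589922534469036 0.048545109114430794 yaw 13.62660924702855 n [-0.7687 -0.0916  0.6331]
shorthead [0.5011 0.2347 0.1531] 0.0005
shorthead [0.5102 0.1854 0.1624] 0.0001
shorthead [0.4829 0.1814 0.122 ] 0.0011
shorthead [0.4748 0.2314 0.1174] 0.0011
 centre [0.4922 0.2082 0.1387]
frameR [0.5786 0.1298 0.1183] 0.0008
frameR [0.5926 0.0657 0.1211] 0.0015
 centre [0.5856 0.0977 0.1197]
frameL [0.5472 0.2557 0.12  ] 0.0004
frameL [0.5629 0.1925 0.1201] 0.0007
 centre [0.555  0.2241 0.1201]
12.8 [0.5578 0.1567 0.0023] [0.5589 0.1567 0.0017]
13.4 [0.557  0.1574 0.0023] [0.5595 0.1574 0.0017]
14 [0.5561 0.1581 0.0023] [0.56   0.1581 0.0017]
```

The two packs independently give the same dock origin, (0.558, 0.1575), with a yaw of about 13.5°. First I'll shut the fingers, turn the tool to align with the dock and start towards the right key.

play_rows(claw=[1, 1, 1, 1, 1, 1, 1, 1], delta_pos=[[0, 0, -0.04], [0, 0, -0.04], [0, 0, -0.04], [0, 0, -0.04], [-0.1275, -0.198, 0], [-0.1275, -0.198, 0], [-0.1275, -0.198, 0], [-0.1275, -0.198, 0]], delta_rot=[[0, 0, -0.0386], [0, 0, -0.0386], [0, 0, -0.0386], [0, 0, -0.0386], [0, 0, 0], [0, 0, 0], [0, 0, 0], [0, 0, 0]], squeeze=50)

```text
time: 1.1
ee_pos: [0.2918, 0.4739, 0.2547]
eef_rot: [-0.117, 0.993, 0.0, 0.0]
ft_force: [0.4, 0.1, -0.4]
width: 0.0312
grip_force: 0.0
```

```bash
cat > go.py <<'E'
# usage: go.py x y z heading_deg tilt_deg [grasp]  -> delta in scaled tool units from measured pose
import sys
from h import *
from scipy.spatial.transform import Rotation as Ro
x,y,z,h,t=map(float,sys.argv[1:6]); h,t=np.radians([h,t])
c,s=np.cos(h),np.sin(h)
Y=np.array([-s,c,0]);Z=np.array([np.sin(t)*c,np.sin(t)*s,-np.cos(t)]);R=np.c_[np.cross(Y,Z),Y,Z]
p=np.array([x,y,z]); 
if len(sys.argv)>6: p=p+Z*r.grip_point_offset
S=r.read_state();C=Ro.from_quat(S["eef_rot"]).as_matrix()
np.set_printoptions(precision=4,suppress=True)
d=p-S["ee_pos"]
print("t",round(S["time"],2),"tcp",S["ee_pos"],"target",p,"q",S["joint_positions"].round(2))
print("shift now-axes",C.T@d/.2,"target-axes",R.T@d/.2,"mm",d*1000)
print("rot(scaled)",Ro.from_matrix(C.T@R).as_rotvec()/np.pi,"F",S["ft_force"],"w",round(S["width"],4))
E
python3 go.py .664 .116 .20 13.5 0
```

```text
t 1.1 tcp [0.2918 0.4739 0.2547] target [0.664 0.116 0.2  ] q [-1.07  0.17 -0.03  1.6   0.01  1.38  0.7 ]
shift now-axes [-1.3926 -2.1741  0.2729] target-axes [-1.392  -2.1744  0.2733] mm [ 372.2258 -357.8809  -54.6689]
rot(scaled) [ 0.0001  0.0001 -0.0001] F [ 0.4488  0.1271 -0.3636] w 0.0312
```

play_rows(claw=[1, 1, 1, 1, 1, 1, 1, 1], delta_pos=[[-0.127, -0.198, 0], [-0.127, -0.198, 0], [-0.127, -0.198, 0], [-0.127, -0.198, 0], [-0.127, -0.198, 0], [-0.127, -0.198, 0], [-0.127, -0.198, 0], [-0.127, -0.198, 0]], delta_rot=[[0, 0, 0], [0, 0, 0], [0, 0, 0], [0, 0, 0], [0, 0, 0], [0, 0, 0], [0, 0, 0], [0, 0, 0]])

```text
time: 1.9
ee_pos: [0.5632, 0.2132, 0.2547]
eef_rot: [-0.117, 0.993, 0.0, 0.0]
ft_force: [0.5, 1.0, 0.8]
width: 0.0007
grip_force: 0.0
```

```bash
python3 go.py .664 .116 .175 13.5 0
```

```text
t 1.9 tcp [0.5632 0.2132 0.2547] target [0.664 0.116 0.175] q [-0.64  0.26  0.25  1.49 -0.07  1.39  1.42]
shift now-axes [-0.3766 -0.5903  0.3987] target-axes [-0.3767 -0.5902  0.3987] mm [100.8214 -97.1939 -79.7372]
rot(scaled) [ 0.0001  0.0001 -0.    ] F [0.5148 0.9574 0.7564] w 0.0007
```

play_rows(claw=[1, 1, 1, 1, 1, 1, 1, 1], delta_pos=[[-0.095, -0.148, 0], [-0.095, -0.148, 0], [-0.095, -0.148, 0], [-0.092, -0.146, 0], [0, 0, 0.15], [0, 0, 0.15], [0, 0, 0.1], [0, 0, 0]], delta_rot=[[0, 0, 0], [0, 0, 0], [0, 0, 0], [0, 0, 0], [0, 0, 0], [0, 0, 0], [0, 0, 0], [0, 0, 0]])

```text
time: 2.7
ee_pos: [0.6611, 0.1173, 0.1711]
eef_rot: [-0.117, 0.993, -0.0, -0.003]
ft_force: [-0.9, 0.2, -0.2]
width: 0.0004
grip_force: 0.0
```

```bash
python3 go.py .664 .116 .155 13.5 0; python3 - <<'E'
from h import *
import cv2
a=cam("side")["pixels"][128:248,240:365,::-1];b=cam("top")["pixels"][140:260,205:330,::-1]
cv2.imwrite("pics/k1.png",np.hstack([cv2.resize(x,(400,384),interpolation=cv2.INTER_CUBIC) for x in (a,b)]))
E
```

```text
t 2.7 tcp [0.6611 0.1173 0.1711] target [0.664 0.116 0.155] q [-0.46  0.47  0.3   1.4  -0.14  1.29  1.66]
shift now-axes [-0.0128 -0.0098  0.0805] target-axes [-0.0124 -0.0098  0.0805] mm [  2.8643  -1.3241 -16.1066]
rot(scaled) [ 0.     -0.0018 -0.0001] F [-0.9384  0.1611 -0.2367] w 0.0004
```

View pics/k1.png

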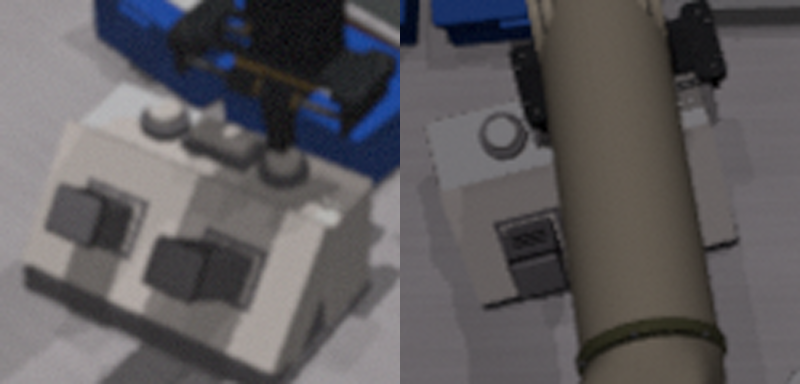

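The shut fingers stand just above the right key (crop (283,145) in side). I'll press it slowly, using the force as a guide.

play_rows(claw=[1, 1, 1, 1, 1, 1], delta_pos=[[-0.012, -0.01, 0.03], [0, 0, 0.025], [0, 0, 0.015], [0, 0, 0.01], [0, 0, 0.01], [0, 0, 0]], delta_rot=[[0, 0, 0], [0, 0, 0], [0, 0, 0], [0, 0, 0], [0, 0, 0], [0, 0, 0]])

```text
time: 3.4
ee_pos: [0.6657, 0.1162, 0.1566]
eef_rot: [-0.117, 0.993, 0.0, 0.0]
ft_force: [-0.3, -0.4, 2.5]
width: 0.0003
grip_force: 0.9
```

play_rows(claw=[1, 1, 1, 1], delta_pos=[[0, 0, 0.01], [0, 0, 0.01], [0, 0, 0], [0, 0, 0]], delta_rot=[[0, 0, 0], [0, 0, 0], [0, 0, 0], [0, 0, 0]])

```text
time: 3.8
ee_pos: [0.6658, 0.1162, 0.1528]
eef_rot: [-0.117, 0.993, 0.0, 0.0]
ft_force: [-1.2, -0.6, 4.0]
width: 0.0005
grip_force: 2.0
```

play_rows(claw=[1, 1, 1, 1], delta_pos=[[0, 0, 0.01], [0, 0, 0.01], [0, 0, 0], [0, 0, 0]], delta_rot=[[0, 0, 0], [0, 0, 0], [0, 0, 0], [0, 0, 0]])

```text
time: 4.2
ee_pos: [0.666, 0.1162, 0.1513]
eef_rot: [-0.117, 0.993, 0.0, 0.001]
ft_force: [-9.6, -1.7, 20.1]
width: 0.0005
grip_force: 10.6
```

The key bottomed at z≈0.151 with 20 N. I'll lift, move over to the wide key and press it to the same depth.

play_rows(claw=[1, 1, 1, 1, 1, 1, 1, 1], delta_pos=[[0, 0, -0.08], [0, 0, -0.09], [0, 0, 0], [0.005, 0.11, 0], [0.005, 0.11, 0], [0, 0.105, 0], [0, 0, 0.05], [0, 0, 0.03]], delta_rot=[[0, 0, 0], [0, 0, 0], [0, 0, 0], [0, 0, 0], [0, 0, 0], [0, 0, 0], [0, 0, 0], [0, 0, 0]])

```text
time: 5.0
ee_pos: [0.6481, 0.1787, 0.1647]
eef_rot: [-0.118, 0.993, -0.0, -0.001]
ft_force: [-0.0, -0.6, -1.1]
width: -0.0
grip_force: 0.0
```

```bash
python3 go.py .6484 .1792 .151 13.5 0
```

```text
t 5.0 tcp [0.6481 0.1787 0.1647] target [0.6484 0.1792 0.151 ] q [-0.54  0.48  0.28  1.41 -0.13  1.28  1.56]
shift now-axes [-0.0023  0.0021  0.0685] target-axes [-0.0022  0.0021  0.0685] mm [  0.3235   0.5125 -13.7071]
rot(scaled) [-0.0002 -0.0005  0.0001] F [-0.0218 -0.5918 -1.0503] w -0.0
```

play_rows(claw=[1, 1, 1, 1, 1, 1, 1], delta_pos=[[0, 0, 0.02], [0, 0, 0.015], [0, 0, 0.01], [0, 0, 0.01], [0, 0, 0.01], [0, 0, 0], [0, 0, 0]], delta_rot=[[0, 0, 0], [0, 0, 0], [0, 0, 0], [0, 0, 0], [0, 0, 0], [0, 0, 0], [0, 0, 0]])

```text
time: 5.7
ee_pos: [0.6489, 0.1784, 0.154]
eef_rot: [-0.117, 0.993, -0.0, 0.0]
ft_force: [0.0, -2.5, 4.6]
width: 0.0005
grip_force: 1.7
```

play_rows(claw=[1, 1, 1, 1], delta_pos=[[0, 0, 0.01], [0, 0, 0.01], [0, 0, 0], [0, 0, 0]], delta_rot=[[0, 0, 0], [0, 0, 0], [0, 0, 0], [0, 0, 0]])

```text
time: 6.1
ee_pos: [0.6491, 0.1786, 0.1514]
eef_rot: [-0.117, 0.993, 0.0, 0.001]
ft_force: [-5.1, -4.6, 15.5]
width: 0.001
grip_force: 7.4
```

Both keys have been pressed and bottomed. Next I'll lift, open and move above the long pack.

play_rows(claw=[1, 1, 1, 0, 0, 0, 0, 0], delta_pos=[[0, 0, -0.08], [0, 0, -0.2], [0, 0, -0.2], [0.2, -0.1, 0], [0.2, -0.1, 0], [0.15, -0.1, 0], [0.15, -0.05, 0], [0, 0, 0]], delta_rot=[[0, 0, 0], [0, 0, 0], [0, 0, 0], [0, 0, 0], [0, 0, 0], [0, 0, 0], [0, 0, 0], [0, 0, 0]])

```text
time: 6.9
ee_pos: [0.5266, 0.076, 0.2464]
eef_rot: [-0.116, 0.993, 0.001, 0.0]
ft_force: [0.7, 1.0, -0.1]
width: 0.0329
grip_force: 0.0
```

```bash
python3 go.py .5135 .080 .1434 13.5 0 g
```

```text
t 6.9 tcp [0.5266 0.076  0.2464] target [0.5135 0.08   0.1247] q [-0.52  0.11  0.32  1.69 -0.04  1.35  1.61]
shift now-axes [0.0592 0.0336 0.6084] target-axes [0.059  0.0345 0.6084] mm [ -13.0823    3.9539 -121.6723]
rot(scaled) [ 0.0004  0.0001 -0.0009] F [ 0.708   0.963  -0.1146] w 0.0329
```

Fingers are still opening, so I'll wait for that and centre before going down part way.

play_rows(claw=[0, 0, 0, 0, 0, 0, 0, 0], delta_pos=[[0.059, 0.0345, 0], [0, 0, 0], [0, 0, 0], [0, 0, 0], [0, 0, 0], [0, 0, 0], [0, 0, 0.1], [0, 0, 0.1]], delta_rot=[[0, 0, 0], [0, 0, 0], [0, 0, 0], [0, 0, 0], [0, 0, 0], [0, 0, 0], [0, 0, 0], [0, 0, 0]])

```text
time: 7.7
ee_pos: [0.5162, 0.0822, 0.2053]
eef_rot: [-0.117, 0.993, 0.0, 0.001]
ft_force: [0.6, 0.4, -0.5]
width: 0.086
grip_force: 0.0
```

```bash
python3 go.py .5135 .080 .1434 13.5 0 g; python3 - <<'E'
from h import *
import cv2
a=cam("side")["pixels"][128:248,240:365,::-1];b=cam("top")["pixels"][140:260,205:330,::-1]
cv2.imwrite("pics/g1.png",np.hstack([cv2.resize(x,(400,384),interpolation=cv2.INTER_CUBIC) for x in (a,b)]))
E
```

```text
t 7.7 tcp [0.5162 0.0822 0.2053] target [0.5135 0.08   0.1247] q [-0.53  0.11  0.31  1.77 -0.04  1.26  1.59]
shift now-axes [ 0.0159 -0.0076  0.4031] target-axes [ 0.0155 -0.0075  0.4031] mm [ -2.6545  -2.1863 -80.6289]
rot(scaled) [ 0.0001  0.0004 -0.0001] F [ 0.5977  0.4075 -0.465 ] w 0.086
```

View pics/g1.png

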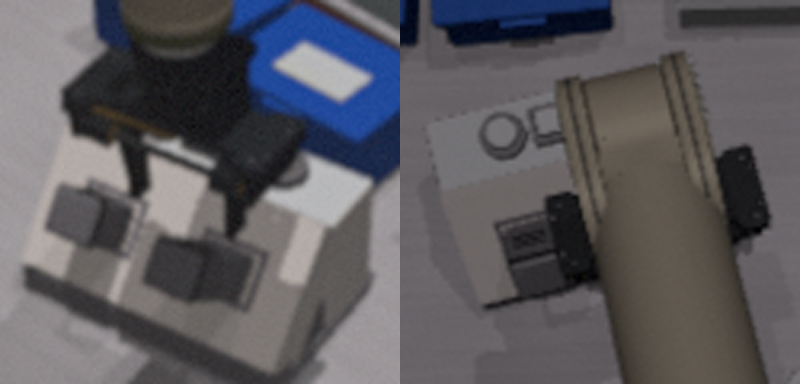

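The open fingers straddle the long pack, at crop (137,190) and (233,230) in side. Going down and closing.

play_rows(claw=[0, 0, 0, 0, 0, 0, 0, 0], delta_pos=[[0.0155, -0.0075, 0.06], [0, 0, 0.08], [0, 0, 0.08], [0, 0, 0.08], [0, 0, 0.07], [0, 0, 0.035], [0, 0, 0], [0, 0, 0]], delta_rot=[[0, 0, 0], [0, 0, 0], [0, 0, 0], [0, 0, 0], [0, 0, 0], [0, 0, 0], [0, 0, 0], [0, 0, 0]])

```text
time: 8.6
ee_pos: [0.5134, 0.0799, 0.1251]
eef_rot: [-0.117, 0.993, 0.0, 0.0]
ft_force: [-0.2, 0.6, 0.1]
width: 0.0871
grip_force: 0.0
```

play_rows(claw=[0.35, 0.4, 0.5, 0.6, 1, 1, 1, 1], delta_pos=[[0, 0, 0], [0, 0, 0], [0, 0, 0], [0, 0, 0], [0, 0, 0], [0, 0, 0], [0, 0, 0], [0, 0, 0]], delta_rot=[[0, 0, 0], [0, 0, 0], [0, 0, 0], [0, 0, 0], [0, 0, 0], [0, 0, 0], [0, 0, 0], [0, 0, 0]], squeeze=55)

```text
time: 9.4
ee_pos: [0.5126, 0.0808, 0.1246]
eef_rot: [-0.118, 0.993, 0.001, -0.0]
ft_force: [-3.4, 3.9, 2.9]
width: 0.0495
grip_force: 54.9
```

```bash
python3 go.py .5135 .080 .1434 13.5 0 g
```

```text
t 9.4 tcp [0.5126 0.0808 0.1246] target [0.5135 0.08   0.1247] q [-0.52  0.18  0.3   1.88 -0.06  1.1   1.62]
shift now-axes [-0.0033 -0.0047 -0.0005] target-axes [-0.0033 -0.0047 -0.0005] mm [ 0.8647 -0.7631  0.1047]
rot(scaled) [ 0.0003 -0.0001  0.0002] F [-3.4192  3.8634  2.949 ] w 0.0495
```

play_rows(claw=[1, 1, 1, 1, 1, 1], delta_pos=[[0, 0.003, 0], [0.0115, 0, -0.0096], [0.0115, 0, -0.0096], [0.0115, 0, -0.0096], [0.0115, 0, -0.0096], [0, 0, 0]], delta_rot=[[0, 0, 0], [0, 0, 0], [0, 0, 0], [0, 0, 0], [0, 0, 0], [0, 0, 0]], squeeze=60)

```text
time: 10.0
ee_pos: [0.5037, 0.0782, 0.1324]
eef_rot: [-0.117, 0.993, 0.0, 0.0]
ft_force: [0.0, 1.9, -0.8]
width: 0.0497
grip_force: 59.8
```

```bash
python3 go.py .5135 .080 .1434 13.5 0 g
```

```text
t 10.0 tcp [0.5037 0.0782 0.1324] target [0.5135 0.08   0.1247] q [-0.52  0.15  0.3   1.89 -0.05  1.11  1.61]
shift now-axes [-0.0496 -0.0026  0.0386] target-axes [-0.0496 -0.0026  0.0386] mm [ 9.7739  1.8152 -7.7231]
rot(scaled) [ 0.      0.     -0.0002] F [ 0.0288  1.9125 -0.7986] w 0.0497
```

play_rows(claw=[1, 1, 1, 1, 1, 1, 1, 1], delta_pos=[[0.023, 0, -0.0193], [0.023, 0, -0.0193], [0.023, 0, -0.0193], [0.023, 0, -0.0193], [0.023, 0, -0.0193], [0.023, 0, -0.0193], [0.023, 0, -0.0193], [0.023, 0, -0.0193]], delta_rot=[[0, 0, 0], [0, 0, 0], [0, 0, 0], [0, 0, 0], [0, 0, 0], [0, 0, 0], [0, 0, 0], [0, 0, 0]])

```text
time: 10.8
ee_pos: [0.4677, 0.0696, 0.1634]
eef_rot: [-0.117, 0.993, -0.0, -0.0]
ft_force: [0.1, 0.7, -2.1]
width: 0.0495
grip_force: 59.8
```

```bash
python3 go.py .5135 .080 .1434 13.5 0 g; python3 - <<'E'
from h import *
import cv2
a=cam("side")["pixels"][138:258,230:355,::-1];b=cam("top")["pixels"][140:260,205:330,::-1]
cv2.imwrite("pics/p1.png",np.hstack([cv2.resize(x,(400,384),interpolation=cv2.INTER_CUBIC) for x in (a,b)]))
E
```

```text
t 10.8 tcp [0.4677 0.0696 0.1634] target [0.5135 0.08   0.1247] q [-0.53  0.03  0.3   1.94 -0.01  1.17  1.57]
shift now-axes [-0.2346 -0.0025  0.1934] target-axes [-0.2346 -0.0026  0.1934] mm [ 45.7547  10.4414 -38.6835]
rot(scaled) [-0.     -0.     -0.0002] F [ 0.0712  0.6709 -2.0928] w 0.0495
```

View pics/p1.png

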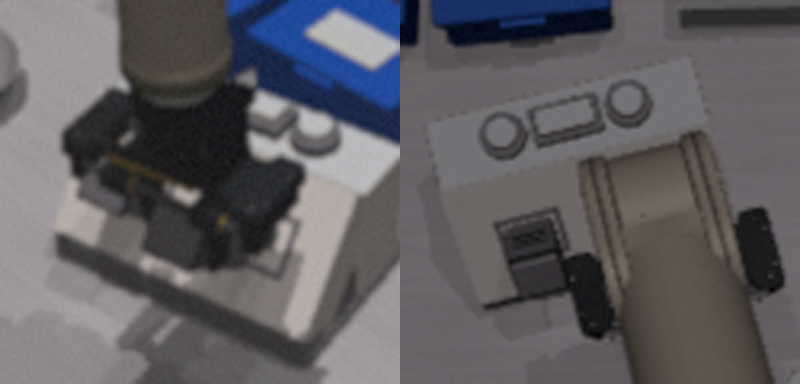

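The pack came out and the right socket frame is empty (crop (280,245) in side). The short pack is still in. Moving on outward and up.

play_rows(claw=[1, 1, 1, 1, 1, 1, 1, 1], delta_pos=[[0.035, 0, -0.03], [0.038, 0, -0.032], [0.038, 0, -0.04], [0.03, 0, -0.06], [0, 0, -0.08], [0, 0, -0.1], [0, 0, -0.08], [0, 0, -0.04]], delta_rot=[[0, 0, 0], [0, 0, 0], [0, 0, 0], [0, 0, 0], [0, 0, 0], [0, 0, 0], [0, 0, 0], [0, 0, 0]])

```text
time: 11.7
ee_pos: [0.4411, 0.0632, 0.2577]
eef_rot: [-0.117, 0.993, 0.0, 0.001]
ft_force: [0.6, 0.2, -1.8]
width: 0.0497
grip_force: 59.8
```

```bash
python3 go.py .461 -.25 .16 -36.8 0 g;python3 go.py .461 -.25 .16 -36.8 40 g
```

```text
t 11.7 tcp [0.4411 0.0632 0.2577] target [ 0.461  -0.25    0.1413] q [-0.54 -0.11  0.28  1.87  0.03  1.38  1.53]
shift now-axes [ 0.2696 -1.5466  0.5806] target-axes [-1.018  -1.1944  0.5821] mm [  19.9318 -313.2303 -116.4242]
rot(scaled) [0.0005 0.0008 0.2793] F [ 0.6033  0.1811 -1.7789] w 0.0497
t 11.7 tcp [0.4411 0.0632 0.2577] target [ 0.4706 -0.2572  0.1457] q [-0.54 -0.11  0.28  1.87  0.03  1.38  1.53]
shift now-axes [ 0.2311 -1.5928  0.5588] target-axes [-0.4657 -1.1944  1.1221] mm [  29.5567 -320.4306 -112.0492]
rot(scaled) [ 0.0979 -0.2068  0.2673] F [ 0.6033  0.1811 -1.7789] w 0.0497
```

play_rows(claw=[1, 1, 1, 1, 1, 1, 1, 1], delta_pos=[[0, 0, 0], [0, 0, 0], [0, 0, 0], [0, 0, 0], [0, 0, 0], [0, 0, 0], [0, 0, 0], [0, 0, 0]], delta_rot=[[0, 0, 0.035], [0, 0, 0.035], [0, 0, 0.035], [0, 0, 0.035], [0, 0, 0.035], [0, 0, 0.035], [0, 0, 0.035], [0, 0, 0.034]])

```text
time: 12.5
ee_pos: [0.4404, 0.0631, 0.2556]
eef_rot: [0.317, 0.948, -0.0, -0.0]
ft_force: [-0.6, 0.5, -3.5]
width: 0.0496
grip_force: 59.8
```

play_rows(claw=[1, 1, 1, 1, 1, 1, 1, 1], delta_pos=[[-0.12, -0.14, 0], [-0.13, -0.15, 0], [-0.13, -0.15, 0], [-0.13, -0.15, 0], [-0.13, -0.15, 0], [-0.13, -0.15, 0], [-0.13, -0.15, 0], [-0.1, -0.14, 0]], delta_rot=[[0, 0, 0], [0, 0, 0], [0, 0, 0], [0, 0, 0], [0, 0, 0], [0, 0, 0], [0, 0, 0], [0, 0, 0]])

```text
time: 13.3
ee_pos: [0.4595, -0.2475, 0.2557]
eef_rot: [0.315, 0.949, -0.0, 0.0]
ft_force: [0.3, 0.4, -3.7]
width: 0.0501
grip_force: 59.8
```

```bash
python3 go.py .461 -.25 .16 -36.8 0 g;python3 go.py .461 -.25 .16 -36.8 40 g
```

```text
t 13.3 tcp [ 0.4595 -0.2475  0.2557] target [ 0.461  -0.25    0.1413] q [-0.18  0.08  0.63  1.71 -0.05  1.37  1.38]
shift now-axes [-0.0135 -0.0057  0.5721] target-axes [-0.0137 -0.0056  0.5721] mm [   1.5158   -2.5439 -114.4188]
rot(scaled) [0.     0.0001 0.0002] F [ 0.3479  0.388  -3.6632] w 0.0501
t 13.3 tcp [ 0.4595 -0.2475  0.2557] target [ 0.4706 -0.2572  0.1457] q [-0.18  0.08  0.63  1.71 -0.05  1.37  1.38]
shift now-axes [-0.0736 -0.0057  0.5502] target-axes [ 0.2971 -0.0056  0.4689] mm [  11.1407   -9.7442 -110.0438]
rot(scaled) [ 0.0001 -0.2221  0.0002] F [ 0.3479  0.388  -3.6632] w 0.0501
```

play_rows(claw=[1, 1, 1, 1, 1, 1, 1, 1], delta_pos=[[0, 0, 0], [0, 0, 0], [0, 0, 0], [0, 0, 0], [0, 0, 0], [0, 0, 0], [0, 0, 0], [0, 0, 0]], delta_rot=[[0, -0.03, 0], [0, -0.03, 0], [0, -0.03, 0], [0, -0.03, 0], [0, -0.03, 0], [0, -0.03, 0], [0, -0.03, 0], [0, -0.012, 0]])

```text
time: 14.1
ee_pos: [0.4584, -0.2449, 0.2544]
eef_rot: [0.296, 0.892, -0.108, 0.325]
ft_force: [-0.1, 0.3, -1.9]
width: 0.0498
grip_force: 59.8
```

```bash
python3 go.py .461 -.25 .10 -36.8 40 g; python3 - <<'E'
from h import *
import cv2
a=cam("side")["pixels"][220:400,290:490,::-1];b=cam("top")["pixels"][150:310,310:490,::-1]
cv2.imwrite("pics/t1.png",np.hstack([cv2.resize(x,(400,360),interpolation=cv2.INTER_CUBIC) for x in (a,b)]))
E
```

```text
t 14.1 tcp [ 0.4584 -0.2449  0.2544] target [ 0.4706 -0.2572  0.0857] q [-0.11 -0.44  0.26  2.29  0.64  0.73  0.73]
shift now-axes [ 0.4776 -0.013   0.7009] target-axes [ 0.4768 -0.0128  0.7015] mm [  12.1765  -12.3186 -168.7654]
rot(scaled) [0.0003 0.0004 0.0003] F [-0.1447  0.2643 -1.936 ] w 0.0498
```

View pics/t1.png

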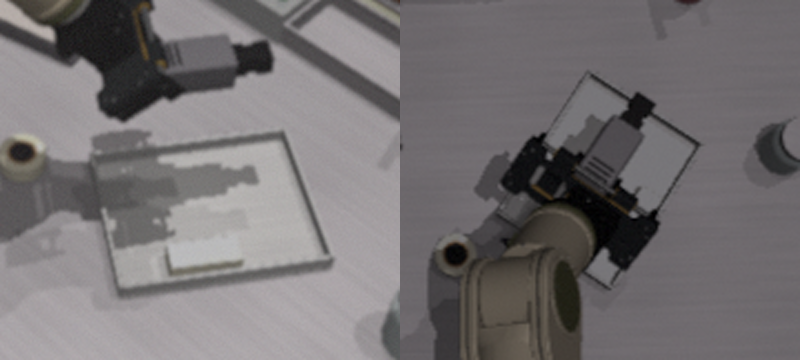

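The pack is held over the tray, parallel to its long side. I'll check its pitch with the foot end, at (425,248) in side and (421.6,195.3) in top, and the shoulder.

```bash
python3 - <<'E'
from h import *
np.set_printoptions(precision=4,suppress=True)
print(tri((425,248),(421.6,195.3)),tri((408.5,251),(412.8,207.5)))
S=r.read_state();from scipy.spatial.transform import Rotation as Ro
print("grasp",S["ee_pos"]-.0187*Ro.from_quat(S["eef_rot"]).as_matrix()[:,2])
E
```

```text
(array([ 0.5408, -0.3156,  0.2779]), np.float64(0.0019124859404705805)) (array([ 0.509, -0.291,  0.272]), np.float64(0.004867725839530588))
grasp [ 0.4499 -0.2386  0.27  ]
```

Nearly flat (about 3° up at the foot). Lowering.

play_rows(claw=[1, 1, 1, 1, 1, 1, 1, 1], delta_pos=[[0.06, -0.002, 0.088], [0.06, -0.002, 0.088], [0.06, -0.002, 0.088], [0.06, -0.002, 0.088], [0.06, -0.002, 0.088], [0.06, -0.002, 0.088], [0.06, -0.001, 0.088], [0.057, 0, 0.085]], delta_rot=[[0, 0, 0], [0, 0, 0], [0, 0, 0], [0, 0, 0], [0, 0, 0], [0, 0, 0], [0, 0, 0], [0, 0, 0]])

```text
time: 15.1
ee_pos: [0.4718, -0.2596, 0.1076]
eef_rot: [0.295, 0.891, -0.113, 0.326]
ft_force: [1.0, 0.2, -2.3]
width: 0.0495
grip_force: 59.8
```

```bash
python3 go.py .461 -.25 .04 -36.8 40 g
```

```text
t 15.1 tcp [ 0.4718 -0.2596  0.1076] target [ 0.4706 -0.2572  0.0257] q [ 0.42 -0.11 -0.17  2.41  0.96  0.29  0.33]
shift now-axes [0.2742 0.0095 0.3046] target-axes [0.2723 0.0061 0.3064] mm [ -1.128    2.3693 -81.9485]
rot(scaled) [-0.0022  0.002   0.0015] F [ 0.969   0.1875 -2.3056] w 0.0495
```

Elbow joint 4 is at its limit (2.41), so I'll place the pack about 35 mm further along the tray, where the elbow opens.

play_rows(claw=[1, 1, 1, 1, 1, 1, 1, 1], delta_pos=[[-0.04, 0, 0.033], [-0.04, 0, 0.033], [-0.04, 0, 0.033], [-0.02, 0, 0.015], [0, 0, 0], [0.03, 0, 0.036], [0.03, 0, 0.036], [0, 0, 0]], delta_rot=[[0, 0, 0], [0, 0, 0], [0, 0, 0], [0, 0, 0], [0, 0, 0], [0, 0, 0], [0, 0, 0], [0, 0, 0]])

```text
time: 15.9
ee_pos: [0.4991, -0.2807, 0.0889]
eef_rot: [0.295, 0.891, -0.113, 0.326]
ft_force: [0.1, -0.0, -2.4]
width: 0.0496
grip_force: 59.8
```

```bash
python3 go.py .4891 -.2709 .04 -36.8 40 g
```

```text
t 15.9 tcp [ 0.4991 -0.2807  0.0889] target [ 0.4987 -0.2781  0.0257] q [ 0.44  0.01 -0.15  2.35  1.15  0.26  0.16]
shift now-axes [0.2117 0.0121 0.2352] target-axes [0.2104 0.009  0.2364] mm [ -0.4036   2.556  -63.2688]
rot(scaled) [-0.0023  0.0017  0.002 ] F [ 0.0554 -0.0017 -2.3802] w 0.0496
```

play_rows(claw=[1, 1, 1, 1, 1, 1], delta_pos=[[0.033, 0.003, 0.036], [0.033, 0.003, 0.036], [0.033, 0.003, 0.036], [0.033, 0, 0.036], [0, 0, 0], [0, 0, 0]], delta_rot=[[0, 0, 0], [0, 0, 0], [0, 0, 0], [0, 0, 0], [0, 0, 0], [0, 0, 0]])

```text
time: 16.5
ee_pos: [0.4996, -0.2793, 0.0515]
eef_rot: [0.295, 0.891, -0.113, 0.326]
ft_force: [0.3, -0.1, -2.4]
width: 0.0494
grip_force: 59.8
```

```bash
python3 go.py .4891 -.2709 .03 -36.8 40 g
```

```text
t 16.5 tcp [ 0.4996 -0.2793  0.0515] target [ 0.4987 -0.2781  0.0157] q [ 0.43  0.1  -0.14  2.37  1.6   0.25 -0.29]
shift now-axes [0.1218 0.0039 0.1317] target-axes [0.1208 0.0023 0.1326] mm [ -0.8993   1.2456 -35.8539]
rot(scaled) [-0.0024  0.0023  0.0017] F [ 0.3199 -0.0942 -2.4458] w 0.0494
```

play_rows(claw=[1, 1, 1, 1, 1, 1, 1], delta_pos=[[0.026, 0, 0.028], [0.026, 0, 0.028], [0.026, 0, 0.028], [0.016, 0, 0.018], [0.01, 0, 0.01], [0, 0, 0], [0, 0, 0]], delta_rot=[[0, 0, 0], [0, 0, 0], [0, 0, 0], [0, 0, 0], [0, 0, 0], [0, 0, 0], [0, 0, 0]])

```text
time: 17.2
ee_pos: [0.4984, -0.279, 0.021]
eef_rot: [0.295, 0.891, -0.113, 0.327]
ft_force: [-0.3, 1.0, -1.8]
width: 0.0495
grip_force: 59.8
```

```bash
python3 go.py .4891 -.2709 .028 -36.8 40 g; python3 - <<'E'
from h import *
import cv2
a=cam("side")["pixels"][240:400,310:490,::-1];b=cam("top")["pixels"][150:310,310:490,::-1]
cv2.imwrite("pics/t2.png",np.hstack([cv2.resize(x,(400,360),interpolation=cv2.INTER_CUBIC) for x in (a,b)]))
E
```

```text
t 17.2 tcp [ 0.4984 -0.279   0.021 ] target [ 0.4987 -0.2781  0.0137] q [ 0.46  0.18 -0.18  2.39  1.92  0.28 -0.62]
shift now-axes [0.025  0.0049 0.0269] target-axes [0.0248 0.0046 0.0271] mm [ 0.3012  0.9283 -7.3497]
rot(scaled) [-0.0024  0.0025  0.0015] F [-0.3375  1.0253 -1.8159] w 0.0495
```

View pics/t2.png

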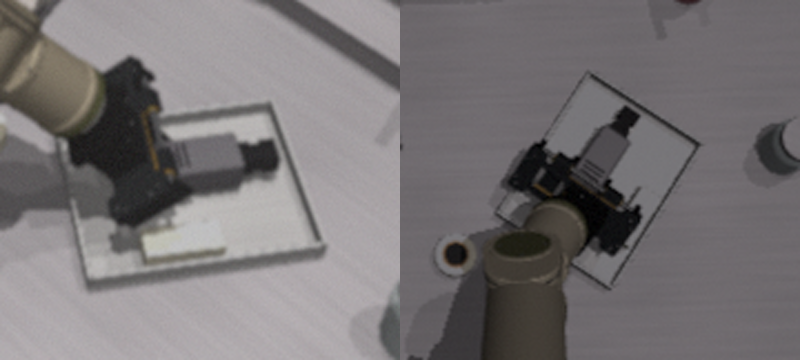

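The pack is inside the tray with its foot end at crop (262,157) in side, clear of the walls and the carton. Touching down slowly.

play_rows(claw=[1, 1, 1, 1, 1], delta_pos=[[0.0065, 0, 0.0077], [0.0065, 0, 0.0077], [0.0032, 0, 0.0038], [0, 0, 0], [0, 0, 0]], delta_rot=[[0, 0, 0], [0, 0, 0], [0, 0, 0], [0, 0, 0], [0, 0, 0]])

```text
time: 17.8
ee_pos: [0.4981, -0.2789, 0.0153]
eef_rot: [0.295, 0.891, -0.113, 0.326]
ft_force: [0.3, -0.3, -2.7]
width: 0.0497
grip_force: 59.8
```

play_rows(claw=[1, 1, 1, 1], delta_pos=[[0.0032, 0, 0.0038], [0.0032, 0, 0.0038], [0, 0, 0], [0, 0, 0]], delta_rot=[[0, 0, 0], [0, 0, 0], [0, 0, 0], [0, 0, 0]])

```text
time: 18.2
ee_pos: [0.4984, -0.2793, 0.0142]
eef_rot: [0.295, 0.89, -0.113, 0.327]
ft_force: [-8.0, 3.0, 9.8]
width: 0.0495
grip_force: 60.0
```

Contact with the floor. I'll ease the grip, then open.

play_rows(claw=[1, 1, 0.3, 0, 0, 0, 0, 0], delta_pos=[[0, 0, 0], [0, 0, 0], [0, 0, 0], [0, 0, 0], [0, 0, 0], [0, 0, 0], [0, 0, 0], [0, 0, 0]], delta_rot=[[0, 0, 0], [0, 0, 0], [0, 0, 0], [0, 0, 0], [0, 0, 0], [0, 0, 0], [0, 0, 0], [0, 0, 0]], squeeze=4)

```text
time: 19.0
ee_pos: [0.4981, -0.2789, 0.0134]
eef_rot: [0.295, 0.891, -0.113, 0.326]
ft_force: [0.2, 0.1, -0.0]
width: 0.0853
grip_force: 0.0
```

```bash
python3 go.py .4891 -.2709 .028 -36.8 40 g
```

```text
t 19.0 tcp [ 0.4981 -0.2789  0.0134] target [ 0.4987 -0.2781  0.0137] q [ 0.47  0.2  -0.19  2.39  1.98  0.29 -0.68]
shift now-axes [-0.001   0.0049 -0.0012] target-axes [-0.001   0.0049 -0.0012] mm [0.5874 0.7885 0.3002]
rot(scaled) [-0.0024  0.0022  0.0015] F [ 0.1864  0.0716 -0.048 ] w 0.0853
```

play_rows(claw=[0, 0, 0, 0, 0, 0, 0, 0], delta_pos=[[-0.016, 0, -0.019], [-0.032, 0, -0.038], [-0.04, 0, -0.05], [-0.04, 0, -0.05], [-0.05, 0, -0.06], [-0.06, 0, -0.07], [-0.06, 0, -0.07], [-0.06, 0, -0.07]], delta_rot=[[0, 0, 0], [0, 0, 0], [0, 0, 0], [0, 0, 0], [0, 0, 0], [0, 0, 0], [0, 0, 0], [0, 0, 0]])

```text
time: 19.8
ee_pos: [0.4979, -0.2774, 0.1255]
eef_rot: [0.295, 0.891, -0.113, 0.326]
ft_force: [-0.1, -0.3, 0.5]
width: 0.087
grip_force: 0.0
```

play_rows(claw=[0, 0, 0, 0, 0, 0, 0, 0], delta_pos=[[-0.06, 0, -0.07], [-0.06, 0, -0.07], [-0.06, 0, -0.07], [-0.06, 0, -0.07], [-0.06, 0, -0.07], [-0.06, 0, -0.07], [0, 0, 0], [0, 0, 0]], delta_rot=[[0, 0, 0], [0, 0, 0], [0, 0, 0], [0, 0, 0], [0, 0, 0], [0, 0, 0], [0, 0, 0], [0, 0, 0]])

```text
time: 20.6
ee_pos: [0.4988, -0.277, 0.2352]
eef_rot: [0.295, 0.891, -0.113, 0.326]
ft_force: [-0.5, 0.5, -0.7]
width: 0.0869
grip_force: 0.0
```

```bash
python3 go.py .4891 -.2709 .028 -36.8 40 g; python3 - <<'E'
from h import *
import cv2
a=cam("side")["pixels"][140:400,230:490,::-1];b=cam("top")["pixels"][140:320,200:490,::-1]
cv2.imwrite("pics/e.png",np.hstack([cv2.resize(a,(380,380),interpolation=cv2.INTER_CUBIC),cv2.resize(b,(420,380),interpolation=cv2.INTER_CUBIC)]))
E
```

```text
t 20.6 tcp [ 0.4988 -0.277   0.2352] target [ 0.4987 -0.2781  0.0137] q [ 0.33 -0.24 -0.04  2.21  0.45  0.55  0.9 ]
shift now-axes [0.7158 0.005  0.8452] target-axes [ 0.7097 -0.0047  0.8503] mm [  -0.0979   -1.108  -221.5166]
rot(scaled) [-0.0024  0.0023  0.0015] F [-0.4723  0.5408 -0.7086] w 0.0869
```

View pics/e.png

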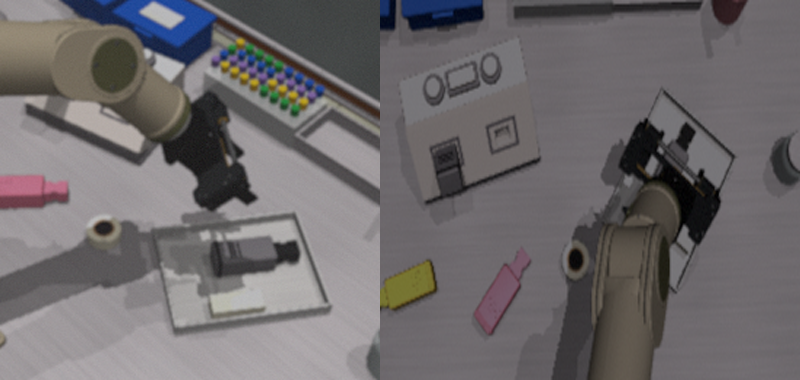

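The long pack lies flat in the tray, from crop (215,258) to (300,250) in side. The short pack is still plugged in, the carton is in place and the arm is clear. Handing in.

```bash
python3 -c "
from bench import r
print(r.close_job())"
```

```text
the job is handed in; nothing more can be done
None
```

I pressed the right round key and then the wide key, pulled the long pack out of the right bay and laid it flat in the tray, and the job is handed in; no verdict was returned.

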